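# Set the tube mixer's speed by finger and start it

## Robot

A 7-joint arm with a two-finger parallel gripper is mounted at the origin on the work surface. World frame = base frame: x ahead of the robot, y to its left, z up, the work surface at z = 0. Lengths are in m, angles in degrees, forces in N, time in s.
With the tool pointing down it reaches from about 0.425 to 0.875 m from the base axis. Payload 4.7 kg.
Tool frame: the origin (TCP) lies at the very end of the fingers, on their centre line; the grasp point (between the pads) lies 19 mm behind it; z points along the fingers, y is the direction in which the jaws open and shut (so a half turn about z gives the same grasp; the last joint's range is limited). The gripper opens to 87 mm and grips with 3 to 60 N. Pads are 19 mm wide; open, the fingers measure 117 mm over their backs; the gripper's body (75 mm by 190 mm) begins 51 mm behind the grasp point.
Start: joints at [75.178, 18.392, -4.016, 83.108, 1.295, 78.541, -3.26], TCP at [0.175, -0.626, 0.223] pointing down, gripper open.
Joint ranges: [-163.93, 163.93], [-17.29, 119.83], [-79.2, 71.16], [3.27, 140.29], [-89.18, 269.18], [5.43, 117.66], [-154.24, 154.24]. Speed limits (degrees/s): [147.25, 147.25, 180, 180, 180, 180, 180].

## Interface

Orientations are given as [roll, pitch, yaw] about the fixed x, y, z axes, in that order (R = Rz(yaw) Ry(pitch) Rx(roll)).
In Python, from cell import env gives the robot as it stands.
- The arm moves only by the tool servo_tool, never from a script. Its argument "increments" is a list that holds one entry, the list of rows, each a list of 7 numbers: the shift along the tool's x, y, z in m, then the turn, a rotation vector about the tool's x, y, z in degrees, then the opening, from -1 (shut) to 1 (fully open). In form: [[[dx, dy, dz, rx, ry, rz, fingers], ...]]. A call has 1 to 20 rows; each row is the pose to reach, as a shift and turn from the pose commanded when the call began, along the tool's axes at that moment; what a row does not reach only later rows make up. A row lasts 1/10 s, in which the tool goes at most 50 mm and 8.59 degrees, less where a joint would pass 70% of its speed; a pose out of reach is approached as far as the arm can. A call with a gripper value outside its range is refused whole. The fingers move at their own pace and stop on an object; "squeeze" is the grip in N (left out, the last holds). Time passes only in rows, so rows that repeat a pose let the fingers close. It gives the time, the measured TCP pose, the force and the opening at its end, in the units of the state.
- env.get_obs(): the state, without advancing time (a new reading comes with each control period).
- env.read_camera(name): name is "scene" or "top" or "wrist"; returns a dict with "frame" (480x640x3 uint8, blue, green, red), "intrinsics" (3x3 intrinsics, pixels), "rvec" (rotation vector, rad) and "tvec" (3), from world to camera coordinates, as OpenCV has them. Camera axes: x right, y down, z forward; pixel columns grow to the right and rows downward; lengths in m; the calibration is good to about 2 mm. A picture is of the moment at which its call begins. There is no depth.
- env.sign_off(): hands the job in, once; it reports no verdict.
The state is a dict: "time_s": time; "qpos": joint angles; "joint_velocities": joint speeds; "effort": joint torques, N m; "tool_pos": TCP position; "tool_rot": TCP orientation; "force": force on the tool from outside, world axes, zero at the start; "wrist_torque": the same for the moment, N m; "grip_width": finger opening in m.
Only numpy, scipy, OpenCV 4.12 (cv2) and the standard library are available. Lean on these libraries where they do the work, as an engineer would, in place of code of your own. Each camera call takes 0.05 s, during which the arm holds its last target.

## Task

Start the tube mixer at speed six: with a fingertip, push the dial's rib clockwise, click by click, until it rests on the sixth mark after the long zero mark, without running past it. Then press the large round start button fully down and let go. Only push with the fingertips, gently and without gripping anything; leave the small stop button and everything else alone.

Things in the scene. Friction and masses are not known exactly. Their poses are not given: they have to be found in the camera images.
- mixer: tube roller mixer fixed on the table. Origin on the table under the middle of its control deck; x axis from the deck to the roller bed (away from the robot, up to about 20 degrees askew), y to its left, z up. The deck is flat, 160 mm (x) by 380 mm (y), top 70 mm above the table. Behind it (x 80 to 280 mm) lies the roller bed with tubes, up to 103 mm high.
- zero_mark (a point): middle of the long thick black zero mark (22 x 7 mm) on the deck, 67 mm from the dial's axis, 120 degrees counter-clockwise from the mixer's x axis (towards the robot, left). Eight short black marks (11 x 3 mm), speeds 1 to 8, follow clockwise seen from above, 30 degrees apart; speed 6 is opposite the zero mark (away from the robot, right).
- dial (a joint): angle of the speed dial in rad: 0 at the zero mark, growing clockwise seen from above, 0.5236 (30 degrees) a click, end stop 4.19 (speed 8). Speed 6 is 3.142. Starts at speed 0, 1, 2 or 3. A spring detent draws it to the nearest mark and holds it; pushed over the crest midway between marks it jumps to the next. Needs 2 to 4 N at the rib's outer part.
- dial_axis (a point): point on the dial's vertical axis at the top face of its disc, 84 mm above the table. The black disc is 90 mm across. The dial stands on the left half of the deck, 95 mm to the mixer's left of the deck's middle.
- dial_tip (a point): top of the rib's outer end, 50 mm from the dial's axis. The rib is a bare metal upright bar on the disc, 12 mm thick, rising 25 mm above the disc's face (top 109 mm above the table), running radially from 12 mm behind the axis out to this tip, with a black line along its top; it points at the selected mark. Push on its side.
- start (a joint): travel of the start button in m: 0 released, 0.006 fully down; springs back. About 5 N presses it fully.
- start_top (a point): centre of the top of the large white round start button (32 mm across, pressed straight down) on the deck right of the dial
- stop (a joint): travel of the stop button in m, 0 released: must not be pressed
- stop_top (a point): centre of the top of the small white round stop button (18 mm across), 80 mm to the right of the start button
- jar: small capped specimen jar, 38 mm wide, 45 mm high, standing on the mixer's deck behind the buttons; origin under its centre; to be left alone
- tape: roll of paper tape lying flat on the deck, 48 mm wide, 20 mm high; origin under its centre; to be left alone
- scanner: hand-held scanner lying on the table left of the mixer, about 170 x 60 x 34 mm; to be left alone
- bottle: closed white bottle, 56 mm wide, 120 mm high, on the table left of the mixer's roller bed; to be left alone
- mouse: computer mouse, 100 x 58 x 22 mm, on the table to the right; to be left alone
- cup: open grey cup, 72 mm wide, 85 mm high, on the table right of the mixer; to be left alone
- stapler: stapler, 120 x 30 x 41 mm, on the table right of the mixer; to be left alone

How it is judged (in metres and radians):
On the way, in this order (a step that is already met when the one before it is completed fails the run):
1. the dial rests at speed six (value of joint dial between 3.012 and 3.272 rad), for 0.3 s.
2. the start button is pressed fully down with the dial at speed six (all of step 1 and value of joint start above 0.0045 m), for 0.05 s.
At the end, for the whole second after the job is handed in: The dial rests within 0.13 rad (7 degrees) of speed six, the start button has been pressed at least 4.5 mm after that and is released again, the stop button is released, and every loose thing is within 25 mm of where it stood (all of step 1 and value of joint each of start, stop below 0.0015 m and velocity of joint dial between -0.05 and 0.05 rad/s and distance of each of jar, tape, scanner, bottle, mouse, cup, stapler from where it was at the start of the episode below 0.025 m); the robot touches nothing.
It fails at once if the dial is run past speed six (more than 0.6 of a click) (value of joint dial above 3.456 rad).
It fails at once if the start button is pressed before the dial has reached speed six (value of joint start above 0.003 m and value of joint dial below 2.88 rad).
It fails at once if the stop button is pressed (value of joint stop above 0.003 m).
It fails at once if the dial is gripped or pushed with more than 25 N (contact force between the fingers and dial above 25 N).
It fails at once if a loose thing is lifted, carried or knocked more than 25 mm away (distance of any of jar, tape, scanner, bottle, mouse, cup, stapler from where it was at the start of the episode above 0.025 m).
It also fails if it takes over 64 s, if anything falls off the work surface, if the arm or the gripper's body presses on something with over 40 N, if the wrist force passes 120 N, or if a joint passes its speed limit or range.

## Working session

There is one attempt and no reset: what is moved stays moved. The work goes in short steps, Python scripts to look and compute and a tool call to move; the robot and the scene stay as the last step left them, time stands still between calls to the robot, and variables do not carry over. Pictures are saved under pics/ and viewed, and the job is handed in when it is done.

Besides the shell and the picture viewer there is one more tool, called after "Call:" as a command line: name --argument value ..., lists and objects as JSON in quotes. servo_tool: Moves the arm, as the interface text tells. Its arguments: {"type":"object","properties":{"increments":{"type":"array","items":{"type":"array","items":{"type":"array","items":{"type":"number"}}}},"squeeze":{"type":"number"}},"required":["increments"]}

```bash
mkdir -p pics; python3 - <<'E'
from cell import env
import cv2,numpy as np,pickle
print(env.get_obs())
d={}
for n in ["scene","top","wrist"]:
    c=env.read_camera(n); d[n]=c; cv2.imwrite(f"pics/{n}0.png",c["frame"]); print(n,np.round(c["intrinsics"],1).tolist(),c["rvec"],c["tvec"])
pickle.dump(d,open("c0.pkl","wb"))
E
```

```text
{'time_s': 0.0, 'qpos': array([75.17561061, 18.43792295, -4.01557505, 83.17539895,  1.29710423,
       78.54218299, -3.25912223]), 'joint_velocities': array([ 0.0142817 , -0.05129788,  0.03150153, -0.09696538,  0.00192635,
        0.10358051, -0.02855825]), 'effort': array([-4.01010084e-04, -4.91291678e+01, -4.04357566e-01, -3.12533784e+01,
       -6.40283804e-02,  4.34727164e-02,  1.67546686e-04]), 'tool_pos': array([ 0.17493556, -0.62542915,  0.22147008]), 'tool_rot': array([-1.79889859e+02,  7.92742309e-03,  1.56354967e+01]), 'force': array([ 0.25359863,  0.22077529, -0.13751304]), 'wrist_torque': array([-0.05450802,  0.00798045, -0.00805956]), 'grip_width': 0.08688989233231317}
scene [[491.8, 0.0, 317.1], [0.0, 491.8, 235.4], [0.0, 0.0, 1.0]] [ 2.37454775  1.15363624 -0.3197314 ] [-0.33885309 -0.33367796  1.22761831]
top [[525.1, 0.0, 327.9], [0.0, 525.1, 236.4], [0.0, 0.0, 1.0]] [ 2.15675378 -2.14861701  0.19090944] [-0.02791525  0.57526352  1.05745841]
wrist [[348.4, 0.0, 320.5], [0.0, 348.4, 242.6], [0.0, 0.0, 1.0]] [-2.34555092  1.77735755  0.21779968] [-0.64851137 -0.02921918  0.38838432]
```

View pics/scene0.png

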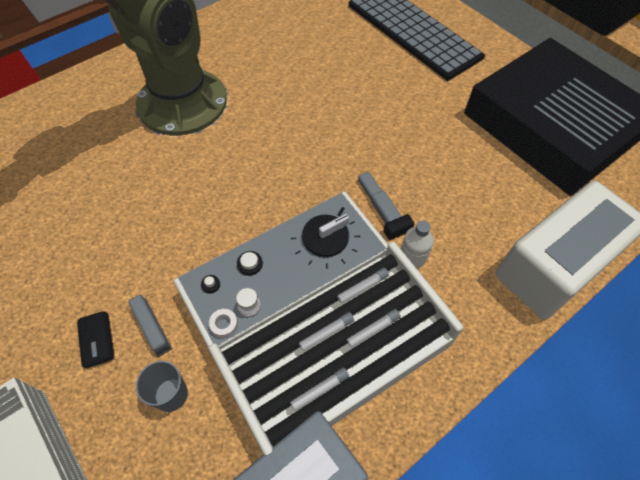

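View pics/top0.png

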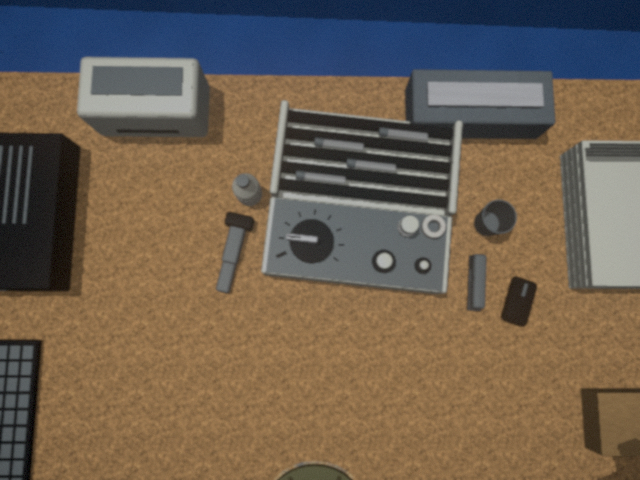

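View pics/wrist0.png

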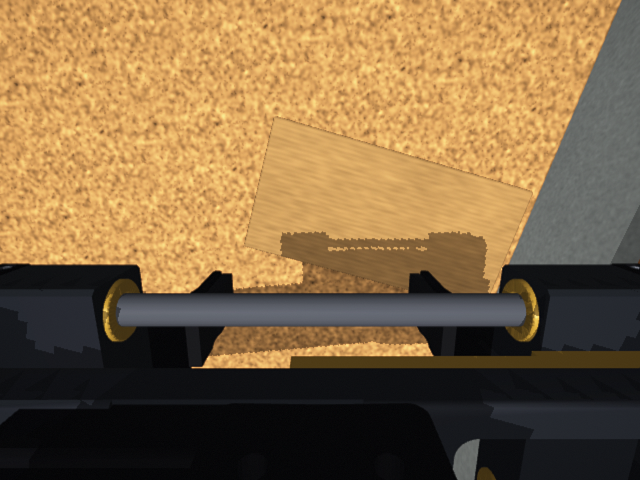

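The top view shows the deck in the middle, with the disc near (312,241), the rib pointing left to about (288,238), and the long zero mark near (282,254). Start is near (384,261) and stop near (424,266). The rib appears to be at speed 1. Next I'll measure it.

```bash
cat > h.py <<'E'
import numpy as np,cv2
def cast(c,uv,z):
    K=c["intrinsics"];R,_=cv2.Rodrigues(np.array(c["rvec"],float));t=np.array(c["tvec"],float).ravel()
    d=R.T@np.linalg.inv(K)@np.array([uv[0],uv[1],1.]);o=-R.T@t
    return o+d*(z-o[2])/d[2]
def proj(c,P):
    return cv2.projectPoints(np.array(P,float).reshape(-1,3),np.array(c["rvec"],float),np.array(c["tvec"],float),c["intrinsics"],None)[0].reshape(-1,2)
E
python3 - <<'E'
import pickle,cv2,numpy as np
from h import *
d=pickle.load(open("c0.pkl","rb"))
t=d["top"]["frame"]; s=d["scene"]["frame"]
cv2.imwrite("pics/topz.png",cv2.resize(t[185:305,255:465],None,fx=3.8,fy=3.8,interpolation=cv2.INTER_CUBIC))
cv2.imwrite("pics/scz.png",cv2.resize(s[185:345,170:390],None,fx=3.6,fy=3.6,interpolation=cv2.INTER_CUBIC))
for n,roi in [("top",(185,305,255,465)),("scene",(185,345,170,390))]:
    f=d[n]["frame"];g=cv2.cvtColor(f,cv2.COLOR_BGR2GRAY);a,b,c0,c1=roi
    for nm,m in [("dark",g<45),("white",g>185)]:
        mm=np.zeros_like(g);mm[a:b,c0:c1]=m[a:b,c0:c1]
        k,l,st,ce=cv2.connectedComponentsWithStats(mm)
        for i in range(1,k):
            if st[i,4]>=8: print(n,nm,ce[i].round(1),st[i].tolist(),[cast(d[n],ce[i],z).round(4)[:2].tolist() for z in(.07,.084)])
E
```

```text
top dark [367.8 193.8] [280, 185, 167, 22, 1187] [[0.6616, -0.108], [0.6582, -0.1065]]
top dark [413.9 185.2] [408, 185, 11, 2, 14] [[0.6807, -0.2046], [0.6771, -0.2019]]
top dark [435.4 186.2] [420, 185, 28, 5, 85] [[0.679, -0.2498], [0.6754, -0.2466]]
top dark [316.2 223.2] [314, 221, 6, 6, 10] [[0.5988, -0.0011], [0.5963, -0.0011]]
top dark [307.2 225.5] [306, 223, 4, 6, 13] [[0.594, 0.0173], [0.5915, 0.0171]]
top dark [322.1 225.2] [319, 224, 7, 4, 9] [[0.5947, -0.0132], [0.5922, -0.0131]]
top dark [320.5 235.4] [309, 228, 21, 18, 75] [[0.5734, -0.0099], [0.5712, -0.0098]]
scene dark [340.6 211.1] [339, 208, 4, 7, 10] [[0.5328, 0.0718], [0.5396, 0.0654]]
scene dark [323.6 237.8] [303, 215, 45, 42, 1172] [[0.5601, 0.0069], [0.5665, 0.0016]]
scene dark [387.1 229.6] [384, 222, 6, 18, 78] [[0.6216, 0.1152], [0.6269, 0.1081]]
scene dark [250.2 268.1] [238, 254, 24, 21, 155] [[0.527, -0.1403], [0.5339, -0.1431]]
scene dark [309.7 307.7] [237, 255, 153, 90, 1649] [[0.6572, -0.1019], [0.6619, -0.1053]]
scene dark [210.9 286.6] [202, 276, 17, 17, 117] [[0.514, -0.2175], [0.5212, -0.2189]
[... 618 characters left out ...]
ne white [208.7 280.2] [205, 277, 8, 7, 49] [[0.5005, -0.2139], [0.5079, -0.2154]]
scene white [193.8 312.8] [175, 279, 41, 66, 322] [[0.5386, -0.268], [0.5454, -0.2685]]
scene white [246.2 296.9] [237, 288, 20, 19, 278] [[0.5705, -0.1786], [0.5767, -0.1807]]
scene white [371.7 307.3] [354, 294, 36, 27, 188] [[0.7244, -0.0152], [0.7279, -0.0201]]
scene white [300.1 326.3] [266, 307, 67, 38, 288] [[0.6743, -0.136], [0.6787, -0.1388]]
scene white [222.3 321.4] [209, 309, 27, 26, 352] [[0.5832, -0.2371], [0.5892, -0.2382]]
scene white [370.2 330.1] [351, 319, 38, 24, 100] [[0.7545, -0.0451], [0.7575, -0.0494]]
scene white [326.1 332. ] [308, 323, 34, 21, 58] [[0.71, -0.1071], [0.7137, -0.1104]]
```

```bash
ls .
```

```text
c0.pkl
h.py
pics
```

View pics/topz.png

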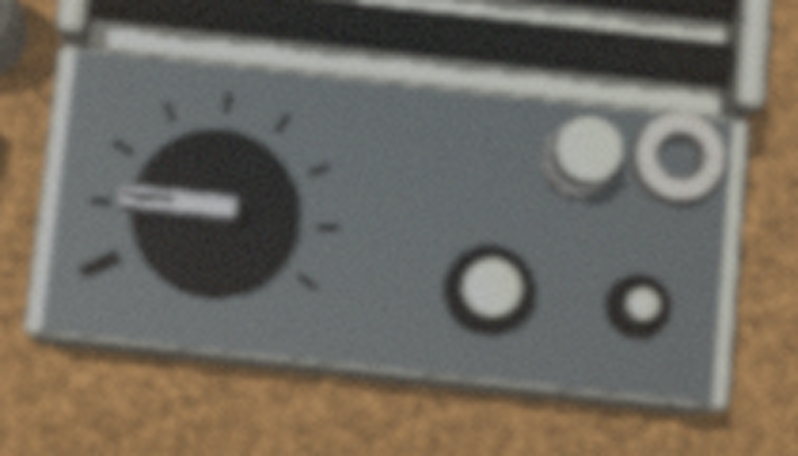

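View pics/scz.png

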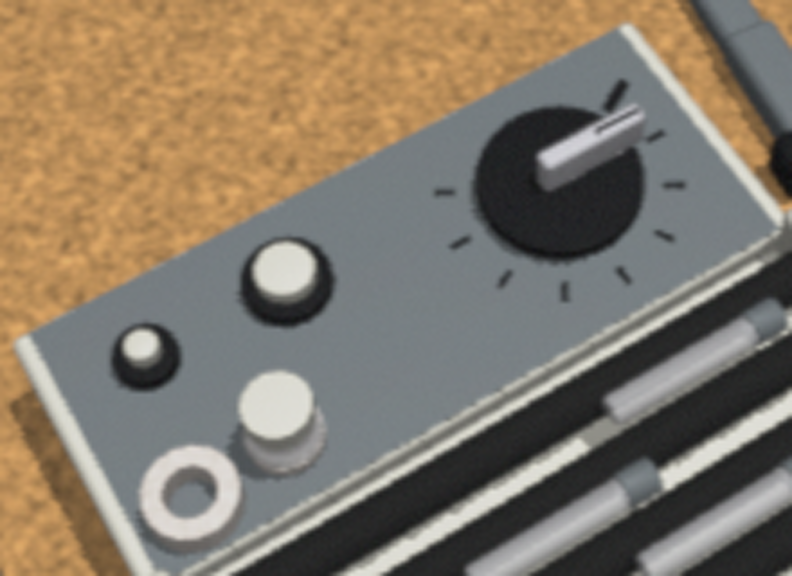

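```bash
python3 - <<'E'
import pickle,cv2,numpy as np
from h import *
from scipy.optimize import least_squares
d=pickle.load(open("c0.pkl","rb"))
def tp(p): return ((p[0]+.5)/3.8+255-.5,(p[1]+.5)/3.8+185-.5)
def sp(p): return ((p[0]+.5)/3.6+170-.5,(p[1]+.5)/3.6+185-.5)
M={"top":[(100,265),(101,202),(123,147),(170,112),(228,102),(283,122),(319,169),(330,227),(308,282)],
"scene":[(617,96),(655,135),(675,184),(665,236),(624,275),(565,291),(505,279),(460,242),(444,191)]}
for n,f in [("top",tp),("scene",sp)]:
    P=np.array([cast(d[n],f(p),.07)[:2] for p in M[n]])
    def res(v):
        a=v[3]+np.deg2rad(120-30*np.arange(9)); r=np.r_[.067,np.full(8,v[2])]
        return (np.c_[v[0]+r*np.cos(a),v[1]+r*np.sin(a)]-P).ravel()
    s=least_squares(res,[.56,.0,.06,0]); v=s.x
    print(n,v[:3].round(4),np.rad2deg(v[3]).round(2),"rms",np.sqrt(np.mean(s.fun**2)).round(4))
dsk={"top":(216,213),"scene":(559,183)}
st={"top":(491,288),"scene":(285,270)}; so={"top":(643,304),"scene":(143,345)}
jar={"top":(588,149),"scene":(277,405)};tape={"top":(679,157),"scene":(190,494)}
from numpy.linalg import inv
def tri(a,b):
    Ps=[]
    for n in("top","scene"):
        c=d[n];R,_=cv2.Rodrigues(np.array(c["rvec"],float));Ps.append(c["intrinsics"]@np.c_[R,np.array(c["tvec"]).ravel()])
    X=cv2.triangulatePoints(Ps[0],Ps[1],np.array(a,float),np.array(b,float));X=(X[:3]/X[3]).ravel();return X
for nm,q in [("disc",dsk),("start",st),("stop",so),("jar",jar),("tape",tape)]:
    print(nm,tri(tp(q["top"]),sp(q["scene"])).round(4))
print("disc84",cast(d["top"],tp(dsk["top"]),.084).round(4),cast(d["scene"],sp(dsk["scene"]),.084).round(4))
for z in(.09,.095): print("st",z,cast(d["top"],tp(st["top"]),z).round(4),cast(d["scene"],sp(st["scene"]),z).round(4))
print("ribtip",cast(d["top"],tp((121,195)),.109).round(4),cast(d["scene"],sp((640,112)),.109).round(4))
print("ribin",cast(d["top"],tp((238,207)),.109).round(4))
E
```

```text
top [0.5617 0.0088 0.0618] -5.92 rms 0.0003
scene [0.5602 0.0107 0.0619] -6.15 rms 0.0003
disc [0.5613 0.0086 0.0787]
start [ 0.5205 -0.1367  0.0895]
stop [ 0.5125 -0.2162  0.091 ]
jar [ 0.5908 -0.1851  0.1145]
tape [ 0.5915 -0.2389  0.0876]
disc84 [0.5604 0.0083 0.084 ] [0.5639 0.0069 0.084 ]
st 0.09 [ 0.5204 -0.1368  0.09  ] [ 0.521  -0.1366  0.09  ]
st 0.095 [ 0.5198 -0.1362  0.095 ] [ 0.5235 -0.1376  0.095 ]
ribtip [0.5659 0.0574 0.109 ] [0.5678 0.0574 0.109 ]
ribin [ 0.5599 -0.0033  0.109 ]
```

The two views agree: dial axis at about (0.561, 0.009), mixer yaw about −6°, rib at speed 1 (world 84°), and start top at about (0.5205, −0.137, 0.090). I'll push with the shut fingers' −x face and turn the tool together with the rib. First I move above the robot side of the rib.

Call:
servo_tool --increments '[[[0.026,-0.028,0,0,0,-8,-1],[0.052,-0.055,0,0,0,-16,-1],[0.078,-0.083,0,0,0,-24,-1],[0.105,-0.111,0,0,0,-32,-1],[0.131,-0.138,0,0,0,-40,-1],[0.157,-0.166,0,0,0,-48,-1],[0.183,-0.194,0,0,0,-56,-1],[0.209,-0.221,0,0,0,-64,-1],[0.235,-0.249,0,0,0,-72,-1],[0.262,-0.277,0,0,0,-80,-1],[0.288,-0.304,0,0,0,-88,-1],[0.314,-0.332,0,0,0,-96,-1],[0.34,-0.36,0,0,0,-104,-1],[0.366,-0.387,0,0,0,-112,-1],[0.392,-0.415,0,0,0,-120,-1],[0.418,-0.443,0,0,0,-128,-1],[0.445,-0.47,0,0,0,-136,-1],[0.471,-0.498,0,0,0,-144,-1],[0.497,-0.526,0,0,0,-152,-1],[0.523,-0.5535,0,0,0,-158.4,-1]]]' --squeeze 3

```text
time_s: 2.15
tool_pos: [0.53, 0.0492, 0.2225]
tool_rot: [-180.0, 0.0, 174.3]
force: [0.2, 0.1, 0.2]
grip_width: -0.0
```

Call:
servo_tool --increments '[[[0,0,0.03,0,0,0,-1],[0,0,0.06,0,0,0,-1],[0,0,0.085,0,0,0,-1],[0,0,0.085,0,0,0,-1],[0,0,0.085,0,0,0,-1]]]'

```text
time_s: 2.65
tool_pos: [0.5295, 0.048, 0.1378]
tool_rot: [180.0, -0.0, 174.0]
force: [-0.3, -0.2, 0.3]
grip_width: 0.0005
```

```bash
python3 - <<'E'
from cell import env
import cv2
print(env.get_obs()["qpos"].round(1),env.get_obs()["tool_pos"].round(4))
for n in ["scene","wrist"]:
    f=env.read_camera(n)["frame"]
    if n=="scene": f=cv2.resize(f[150:300,230:430],None,fx=4,fy=4,interpolation=cv2.INTER_CUBIC)
    cv2.imwrite(f"pics/{n}1.png",f)
E
```

```text
[ 34.   12.  -46.4 104.8   9.4  67.2  68.6] [0.5295 0.048  0.1378]
```

View pics/scene1.png

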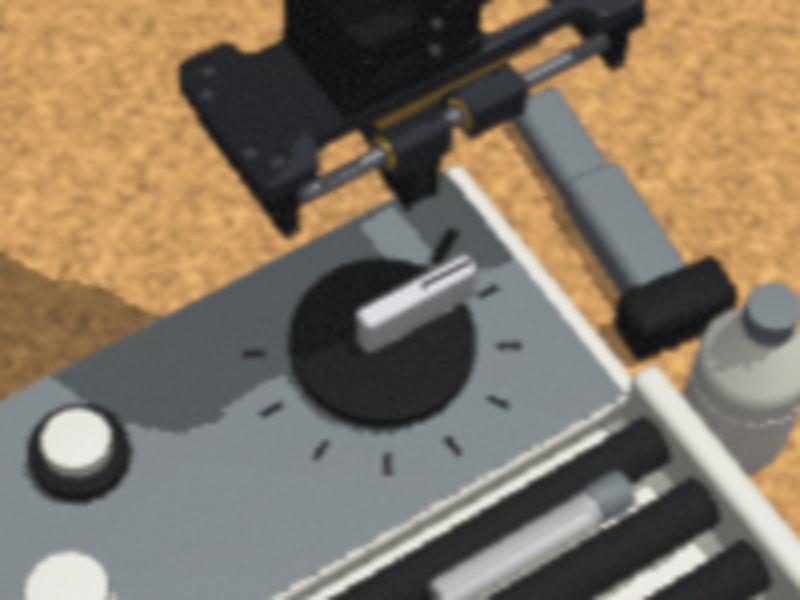

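View pics/wrist1.png

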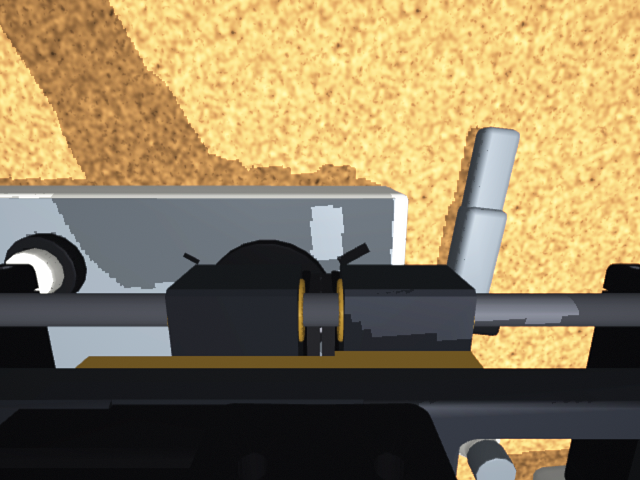

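The scene view shows the fingertip at about (420,195), above the robot side of the rib, with a clear path down. I'll go down to 8 mm above the disc, then slide slowly to touch.

Call:
servo_tool --increments '[[[0,0,0.02,0,0,0,-1],[0,0,0.035,0,0,0,-1],[0,0,0.045,0,0,0,-1],[0,0,0.045,0,0,0,-1],[-0.005,0,0.045,0,0,0,-1],[-0.01,0,0.045,0,0,0,-1],[-0.015,0,0.045,0,0,0,-1],[-0.018,0,0.045,0,0,0,-1],[-0.018,0,0.045,0,0,0,-1]]]'

```text
time_s: 3.65
tool_pos: [0.5473, 0.0463, 0.0926]
tool_rot: [180.0, -0.1, 174.0]
force: [-2.0, 0.8, 1.7]
grip_width: 0.0007
```

```bash
python3 - <<'E'
from cell import env
import cv2
for n in ["scene","top"]:
    f=env.read_camera(n)["frame"]
    if n=="scene": f=cv2.resize(f[150:300,230:430],None,fx=4,fy=4,interpolation=cv2.INTER_CUBIC)
    else: f=cv2.resize(f[165:315,220:420],None,fx=4,fy=4,interpolation=cv2.INTER_CUBIC)
    cv2.imwrite(f"pics/{n}2.png",f)
E
```

```text
(no output)
```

View pics/scene2.png

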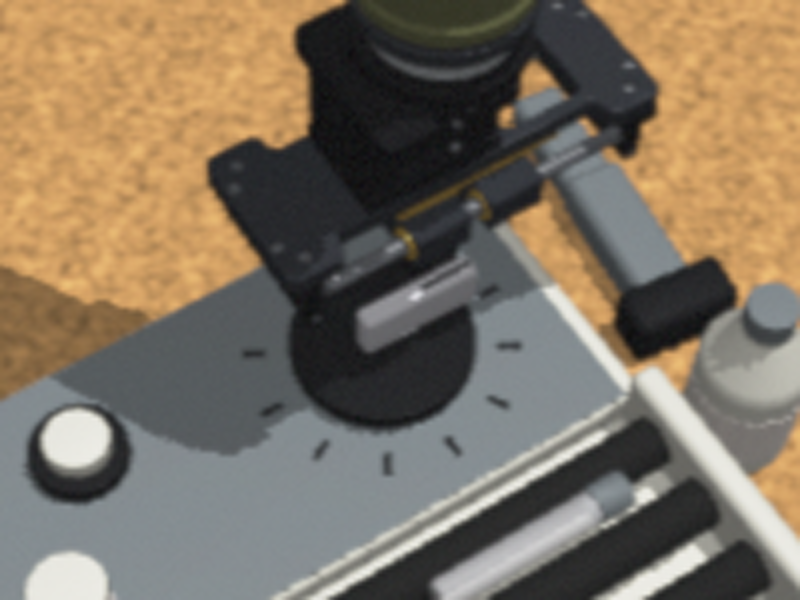

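The fingertip touches the rib (about 2 N). The rib is still at speed 1. Next I'll work out the orbit rows.

```bash
cat > orb.py <<'E'
import numpy as np,sys
def orb(s,r,phis):
    for p in phis:
        a=np.deg2rad(p);c,q=np.cos(a),np.sin(a)
        print([round(s*(c-1)-r*q,4),round(s*q+r*(c-1),4),0,0,0,p,-1],end=", ")
E
python3 -c "
from orb import *
orb(.0175,.0358,[2.5*i for i in range(1,21)])"
```

```text
[np.float64(-0.0016), np.float64(0.0007), 0, 0, 0, 2.5, -1], [np.float64(-0.0032), np.float64(0.0014), 0, 0, 0, 5.0, -1], [np.float64(-0.0048), np.float64(0.002), 0, 0, 0, 7.5, -1], [np.float64(-0.0065), np.float64(0.0025), 0, 0, 0, 10.0, -1], [np.float64(-0.0082), np.float64(0.0029), 0, 0, 0, 12.5, -1], [np.float64(-0.0099), np.float64(0.0033), 0, 0, 0, 15.0, -1], [np.float64(-0.0116), np.float64(0.0036), 0, 0, 0, 17.5, -1], [np.float64(-0.0133), np.float64(0.0038), 0, 0, 0, 20.0, -1], [np.float64(-0.015), np.float64(0.004), 0, 0, 0, 22.5, -1], [np.float64(-0.0168), np.float64(0.004), 0, 0, 0, 25.0, -1], [np.float64(-0.0185), np.float64(0.004), 0, 0, 0, 27.5, -1], [np.float64(-0.0202), np.float64(0.004), 0, 0, 0, 30.0, -1], [np.float64(-0.022), np.float64(0.0038), 0, 0, 0, 32.5, -1], [np.float64(-0.0237), np.float64(0.0036), 0, 0, 0, 35.0, -1], [np.float64(-0.0254), np.float64(0.0033), 0, 0, 0, 37.5, -1], [np.float64(-0.0271), np.float64(0.0029), 0, 0, 0, 40.0, -1], [np.float64(-0.0288), np.float64(0.0024), 0, 0, 0, 42.5, -1], [np.float64(-0.0304), np.float64(0.0019), 0, 0, 0, 45.0, -1], [np.float64(-0.0321), np.float64(0.0013), 0, 0, 0, 47.5, -1], [np.float64(-0.0337), np.float64(0.0006), 0, 0, 0, 50.0, -1],
```

Call:
servo_tool --increments '[[[-0.0016,0.0007,0,0,0,2.5,-1],[-0.0032,0.0014,0,0,0,5,-1],[-0.0048,0.002,0,0,0,7.5,-1],[-0.0065,0.0025,0,0,0,10,-1],[-0.0082,0.0029,0,0,0,12.5,-1],[-0.0099,0.0033,0,0,0,15,-1],[-0.0116,0.0036,0,0,0,17.5,-1],[-0.0133,0.0038,0,0,0,20,-1],[-0.015,0.004,0,0,0,22.5,-1],[-0.015,0.004,0,0,0,22.5,-1]]]'

```text
time_s: 4.75
tool_pos: [0.5636, 0.0484, 0.0927]
tool_rot: [180.0, 0.1, 151.5]
force: [0.6, 0.3, -0.0]
grip_width: 0.0004
```

```bash
cat > look.py <<'E'
from cell import env
import cv2,sys,numpy as np
k=sys.argv[1]
o=env.get_obs();print(o["qpos"].round(1),o["tool_pos"].round(4),o["tool_rot"].round(1),o["force"].round(1))
a=env.read_camera("scene")["frame"][190:290,270:370];b=env.read_camera("top")["frame"][190:290,262:362]
cv2.imwrite(f"pics/l{k}.png",np.hstack([cv2.resize(x,None,fx=4,fy=4,interpolation=cv2.INTER_CUBIC) for x in(a,b)]))
E
python3 look.py 1
```

```text
[ 27.6  18.5 -40.9 103.1  13.5  63.3  43.6] [0.5636 0.0484 0.0927] [1.800e+02 1.000e-01 1.515e+02] [ 0.6  0.3 -0. ]
```

View pics/l1.png

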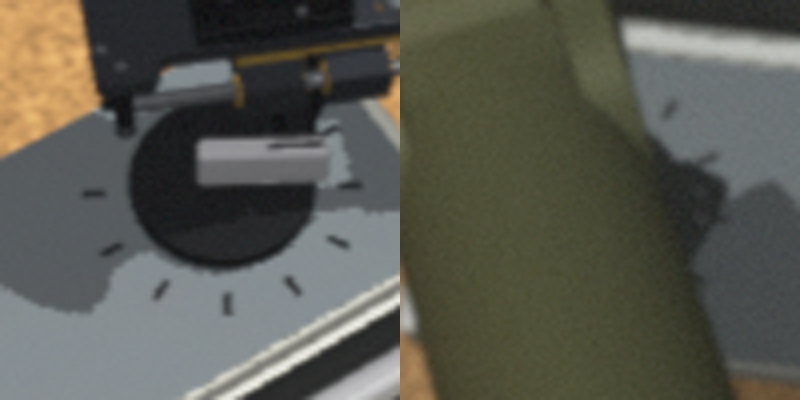

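```bash
cat > ang.py <<'E'
import pickle,sys,numpy as np
from h import *
d=pickle.load(open("c0.pkl","rb"))
# args: crop px of rib top line outer end
x,y=map(float,sys.argv[1:3])
P=cast(d["scene"],(x/4+270-.4,y/4+190-.4),.109)
v=P[:2]-np.array([.561,.009]); a=np.rad2deg(np.arctan2(v[1],v[0]))
print(P.round(4),"r",np.hypot(*v).round(4),"speed",((114-a)/30).round(2))
E
python3 ang.py 328 146
python3 -c "
from orb import *
orb(.0175,.0358,[2.5*i for i in range(1,16)])" | sed 's/np.float64(\([^)]*\))/\1/g'
```

```text
[0.5902 0.0488 0.109 ] r 0.0493 speed 2.01
[-0.0016, 0.0007, 0, 0, 0, 2.5, -1], [-0.0032, 0.0014, 0, 0, 0, 5.0, -1], [-0.0048, 0.002, 0, 0, 0, 7.5, -1], [-0.0065, 0.0025, 0, 0, 0, 10.0, -1], [-0.0082, 0.0029, 0, 0, 0, 12.5, -1], [-0.0099, 0.0033, 0, 0, 0, 15.0, -1], [-0.0116, 0.0036, 0, 0, 0, 17.5, -1], [-0.0133, 0.0038, 0, 0, 0, 20.0, -1], [-0.015, 0.004, 0, 0, 0, 22.5, -1], [-0.0168, 0.004, 0, 0, 0, 25.0, -1], [-0.0185, 0.004, 0, 0, 0, 27.5, -1], [-0.0202, 0.004, 0, 0, 0, 30.0, -1], [-0.022, 0.0038, 0, 0, 0, 32.5, -1], [-0.0237, 0.0036, 0, 0, 0, 35.0, -1], [-0.0254, 0.0033, 0, 0, 0, 37.5, -1],
```

The picture shows the rib at speed 2 (computed 2.01), and the force is gone after the jump. Now the next click.

Call:
servo_tool --increments '[[[-0.0016,0.0007,0,0,0,2.5,-1],[-0.0032,0.0014,0,0,0,5,-1],[-0.0048,0.002,0,0,0,7.5,-1],[-0.0065,0.0025,0,0,0,10,-1],[-0.0082,0.0029,0,0,0,12.5,-1],[-0.0099,0.0033,0,0,0,15,-1],[-0.0116,0.0036,0,0,0,17.5,-1],[-0.0133,0.0038,0,0,0,20,-1],[-0.015,0.004,0,0,0,22.5,-1],[-0.0168,0.004,0,0,0,25,-1],[-0.0185,0.004,0,0,0,27.5,-1],[-0.0202,0.004,0,0,0,30,-1],[-0.0202,0.004,0,0,0,30,-1]]]'

```text
time_s: 6.15
tool_pos: [0.5827, 0.0422, 0.0925]
tool_rot: [180.0, 0.0, 121.6]
force: [-0.1, -0.6, -0.5]
grip_width: 0.0007
```

```bash
python3 look.py 2
```

```text
[ 23.1  19.7 -35.4 100.5  12.6  63.8  15.3] [0.5827 0.0422 0.0925] [180.    0.  121.6] [-0.1 -0.6 -0.5]
```

View pics/l2.png

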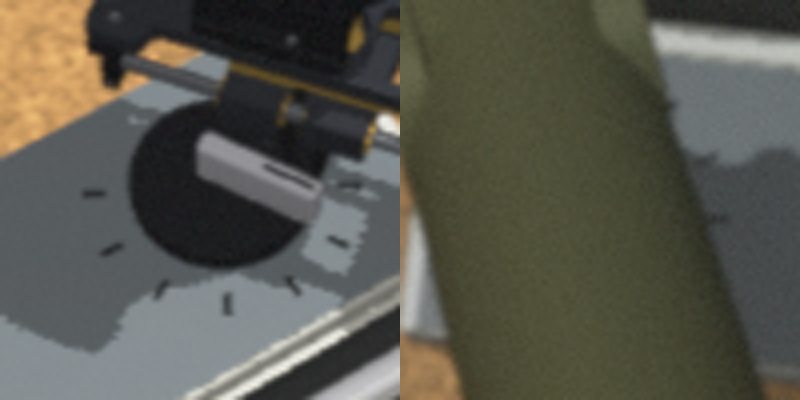

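The rib tip is now at about (318,188), which is speed 3. I'll repeat for 4.

Call:
servo_tool --increments '[[[-0.0016,0.0007,0,0,0,2.5,-1],[-0.0032,0.0014,0,0,0,5,-1],[-0.0048,0.002,0,0,0,7.5,-1],[-0.0065,0.0025,0,0,0,10,-1],[-0.0082,0.0029,0,0,0,12.5,-1],[-0.0099,0.0033,0,0,0,15,-1],[-0.0116,0.0036,0,0,0,17.5,-1],[-0.0133,0.0038,0,0,0,20,-1],[-0.015,0.004,0,0,0,22.5,-1],[-0.0168,0.004,0,0,0,25,-1],[-0.0185,0.004,0,0,0,27.5,-1],[-0.0202,0.004,0,0,0,30,-1],[-0.0202,0.004,0,0,0,30,-1]]]'

```text
time_s: 7.55
tool_pos: [0.5966, 0.027, 0.0925]
tool_rot: [180.0, 0.0, 91.6]
force: [0.2, -0.1, -0.4]
grip_width: 0.0005
```

```bash
python3 ang.py 319 186; python3 look.py 3
```

```text
[0.6041 0.0316 0.109 ] r 0.0487 speed 2.88
[ 19.8  20.2 -29.9  98.8  11.1  63.9 -11.9] [0.5966 0.027  0.0925] [180.    0.   91.6] [ 0.2 -0.1 -0.4]
```

View pics/l3.png

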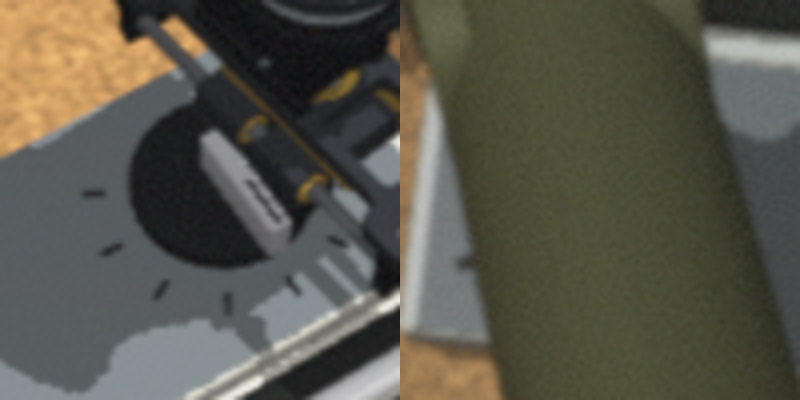

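The rib tip is near (283,221). The angle should confirm speed 4. Then the next click.

```bash
python3 ang.py 283 221
```

```text
[0.6081 0.0069 0.109 ] r 0.0472 speed 3.88
```

Call:
servo_tool --increments '[[[-0.0016,0.0007,0,0,0,2.5,-1],[-0.0032,0.0014,0,0,0,5,-1],[-0.0048,0.002,0,0,0,7.5,-1],[-0.0065,0.0025,0,0,0,10,-1],[-0.0082,0.0029,0,0,0,12.5,-1],[-0.0099,0.0033,0,0,0,15,-1],[-0.0116,0.0036,0,0,0,17.5,-1],[-0.0133,0.0038,0,0,0,20,-1],[-0.015,0.004,0,0,0,22.5,-1],[-0.0168,0.004,0,0,0,25,-1],[-0.0185,0.004,0,0,0,27.5,-1],[-0.0202,0.004,0,0,0,30,-1],[-0.0202,0.004,0,0,0,30,-1]]]'

```text
time_s: 8.95
tool_pos: [0.601, 0.007, 0.0925]
tool_rot: [180.0, 0.0, 61.6]
force: [0.6, 0.6, -0.1]
grip_width: 0.0006
```

```bash
python3 look.py 4
```

```text
[ 17.3  19.8 -24.6  98.4   9.1  63.8 -38.4] [0.601  0.007  0.0925] [180.    0.   61.6] [ 0.6  0.6 -0.1]
```

View pics/l4.png

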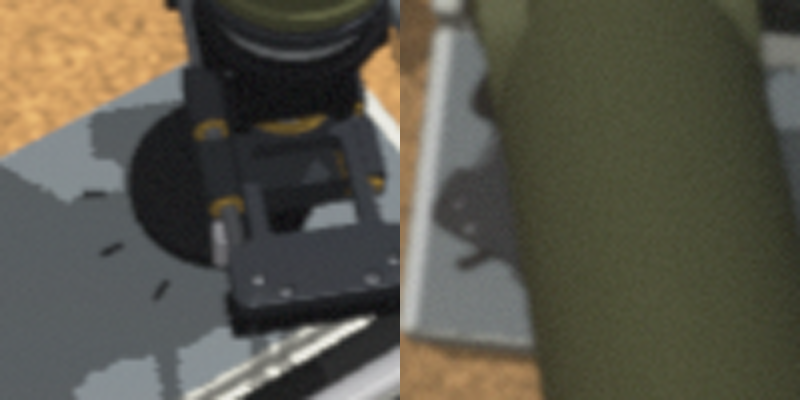

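```bash
python3 - <<'E'
import pickle,numpy as np
from h import *
d=pickle.load(open("c0.pkl","rb"))
for k in(4,5,6):
    a=np.deg2rad(114-30*k);u=np.array([np.cos(a),np.sin(a)]);n=np.array([-u[1],u[0]])
    for z in(.109,.084):
        P=[np.r_[np.array([.561,.009])+.05*u+w*n,z] for w in(-.006,.006)]
        print(k,z,((proj(d["scene"],P)-[270,190])*4).round(0).tolist())
E
```

```text
4 0.109 [[269.0, 233.0], [291.0, 221.0]]
4 0.084 [[267.0, 260.0], [288.0, 248.0]]
5 0.109 [[212.0, 242.0], [238.0, 241.0]]
5 0.084 [[211.0, 269.0], [237.0, 268.0]]
6 0.109 [[157.0, 225.0], [181.0, 236.0]]
6 0.084 [[158.0, 252.0], [181.0, 263.0]]
```

The visible rib end face at x≈212–228, y≈222–265 matches the predicted position for speed 5. Now the last click.

Call:
servo_tool --increments '[[[-0.0016,0.0007,0,0,0,2.5,-1],[-0.0032,0.0014,0,0,0,5,-1],[-0.0048,0.002,0,0,0,7.5,-1],[-0.0065,0.0025,0,0,0,10,-1],[-0.0082,0.0029,0,0,0,12.5,-1],[-0.0099,0.0033,0,0,0,15,-1],[-0.0116,0.0036,0,0,0,17.5,-1],[-0.0133,0.0038,0,0,0,20,-1],[-0.015,0.004,0,0,0,22.5,-1],[-0.0168,0.004,0,0,0,25,-1],[-0.0185,0.004,0,0,0,27.5,-1],[-0.0202,0.004,0,0,0,30,-1],[-0.0202,0.004,0,0,0,30,-1]]]'

```text
time_s: 10.35
tool_pos: [0.5948, -0.0126, 0.0925]
tool_rot: [180.0, 0.0, 31.6]
force: [-0.2, -0.1, 0.8]
grip_width: 0.0006
```

```bash
python3 look.py 5
```

```text
[ 15.3  18.5 -19.7  99.4   6.9  63.3 -65. ] [ 0.5948 -0.0126  0.0925] [180.    0.   31.6] [-0.2 -0.1  0.8]
```

View pics/l5.png

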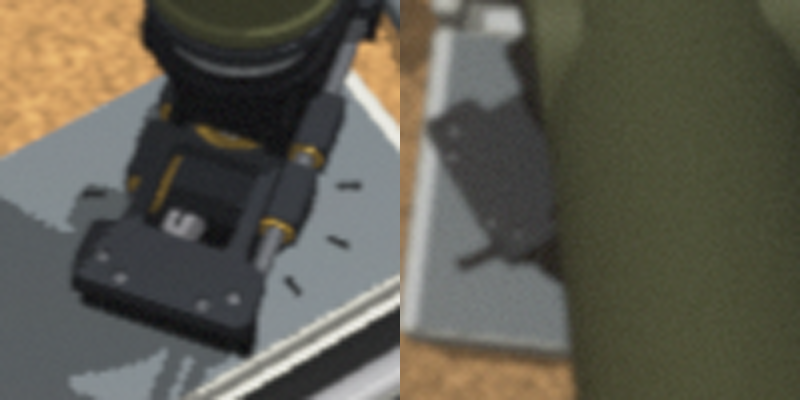

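Call:
servo_tool --increments '[[[0.005,0,0,0,0,0,-1],[0.01,0,0,0,0,0,-1],[0.01,0,-0.03,0,0,0,-1],[0.01,0,-0.07,0,0,0,-1],[0.01,0,-0.1,0,0,0,-1],[-0.03,0.04,-0.11,0,0,0,-1],[-0.07,0.08,-0.11,0,0,0,-1],[-0.095,0.11,-0.11,0,0,0,-1],[-0.095,0.11,-0.11,0,0,0,-1]]]'

```text
time_s: 11.35
tool_pos: [0.5696, -0.1657, 0.2026]
tool_rot: [179.8, 0.2, 30.9]
force: [-0.4, 0.3, 1.0]
grip_width: 0.0005
```

```bash
python3 look.py 6;python3 - <<'E'
from cell import env
import cv2
cv2.imwrite("pics/s6.png",env.read_camera("scene")["frame"])
E
```

```text
[ 26.1  12.7 -14.7  92.8   3.6  74.9 -48.3] [ 0.5696 -0.1657  0.2026] [179.8   0.2  30.9] [-0.4  0.3  1. ]
```

View pics/l6.png

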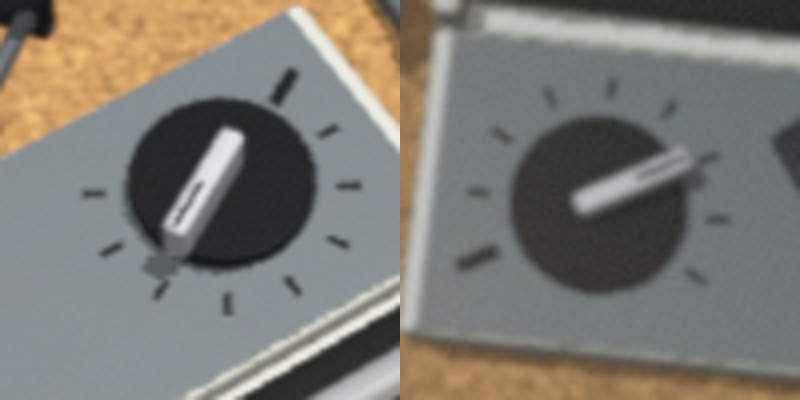

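View pics/s6.png

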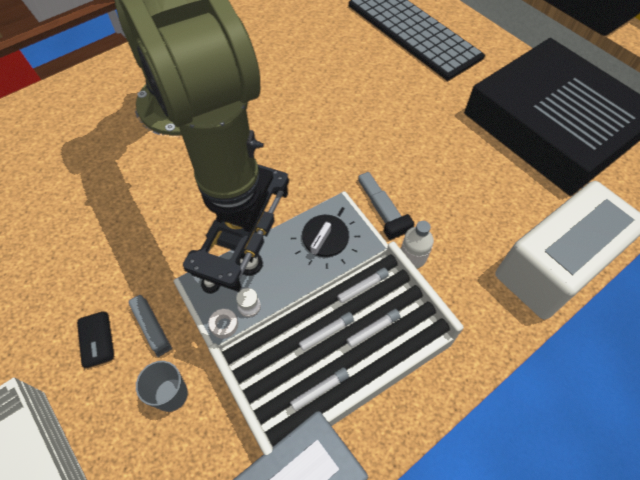

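The dial rests on the sixth short mark, opposite the zero mark, with the rib tip at (690,160) in the top crop next to mark 6 at (708,158). Nothing else has moved. Next, go over the start button.

Call:
servo_tool --increments '[[[-0.014,-0.025,0,0,0,0,-1],[-0.0275,-0.05,0,0,0,0,-1],[-0.0275,-0.05,0.04,0,0,0,-1],[-0.0275,-0.05,0.075,0,0,0,-1],[-0.0275,-0.05,0.1,0,0,0,-1],[-0.0275,-0.05,0.102,0,0,0,-1],[-0.0275,-0.05,0.102,0,0,0,-1]]]'

```text
time_s: 12.2
tool_pos: [0.5224, -0.1258, 0.1006]
tool_rot: [-179.9, -0.0, 31.7]
force: [0.8, 0.4, -0.7]
grip_width: 0.0005
```

```bash
python3 - <<'E'
from cell import env
import cv2
o=env.get_obs();print(o["tool_pos"].round(4),o["tool_rot"].round(1))
cv2.imwrite("pics/s7.png",cv2.resize(env.read_camera("scene")["frame"][200:340,170:370],None,fx=4,fy=4))
cv2.imwrite("pics/w7.png",env.read_camera("wrist")["frame"])
E
```

```text
[ 0.5224 -0.1258  0.1006] [-179.9   -0.    31.7]
```

View pics/s7.png

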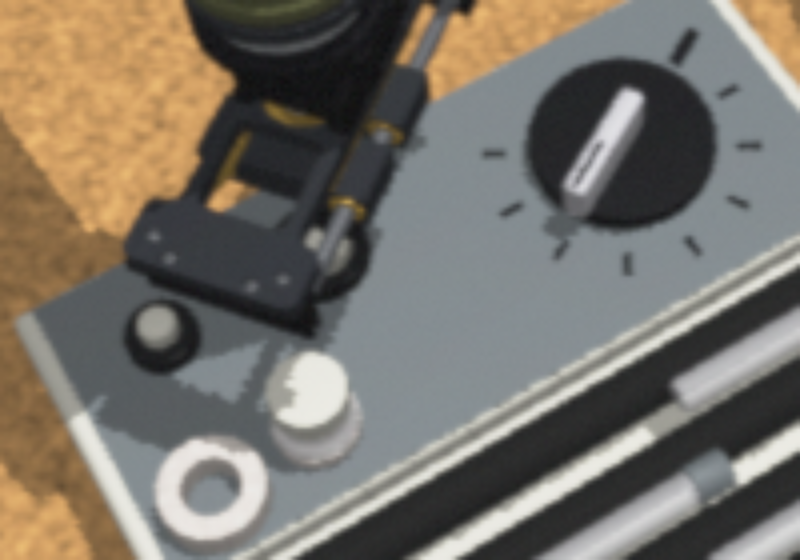

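View pics/w7.png

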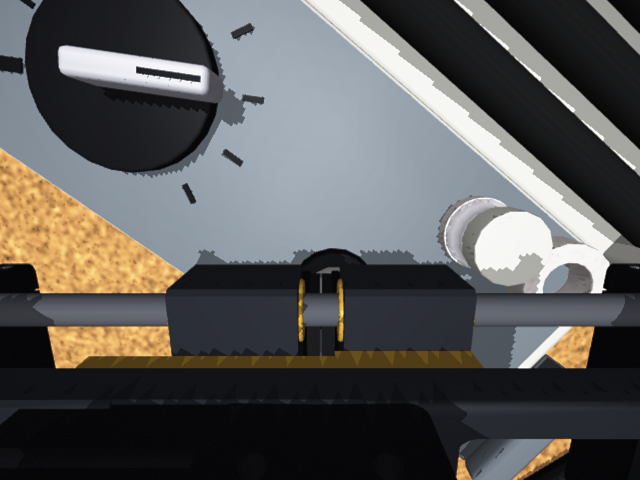

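The target is 11 mm off sideways, so I'll correct that first. Then press in small steps.

Call:
servo_tool --increments '[[[-0.0075,0.0085,0,0,0,0,-1],[-0.0075,0.0085,0,0,0,0,-1],[-0.0075,0.0085,0.006,0,0,0,-1],[-0.0075,0.0085,0.01,0,0,0,-1],[-0.0075,0.0085,0.012,0,0,0,-1],[-0.0075,0.0085,0.014,0,0,0,-1],[-0.0075,0.0085,0.014,0,0,0,-1]]]'

```text
time_s: 13.0
tool_pos: [0.5201, -0.1392, 0.0868]
tool_rot: [180.0, 0.0, 31.5]
force: [-1.1, -1.5, 4.7]
grip_width: 0.0006
```

Call:
servo_tool --increments '[[[0,0,0.001,0,0,0,-1],[0,0,0.002,0,0,0,-1],[0,0,0.003,0,0,0,-1],[0,0,0.004,0,0,0,-1],[0,0,0.004,0,0,0,-1]]]'

```text
time_s: 13.5
tool_pos: [0.5203, -0.1392, 0.0861]
tool_rot: [179.9, 0.0, 31.5]
force: [-8.9, -0.7, 23.5]
grip_width: 0.0007
```

At z=0.0861 the force is 23.5 N, which is a hard stop. To check that the full travel happened, I'll release in steps and read the force.

Call:
servo_tool --increments '[[[0,0,-0.002,0,0,0,-1],[0,0,-0.0035,0,0,0,-1],[0,0,-0.0035,0,0,0,-1],[0,0,-0.0035,0,0,0,-1]]]'

```text
time_s: 13.9
tool_pos: [0.5202, -0.1392, 0.0864]
tool_rot: [180.0, -0.0, 31.5]
force: [-0.9, -1.4, 7.6]
grip_width: 0.0006
```

Call:
servo_tool --increments '[[[0,0,-0.0015,0,0,0,-1],[0,0,-0.0015,0,0,0,-1],[0,0,-0.0015,0,0,0,-1]]]'

```text
time_s: 14.2
tool_pos: [0.5201, -0.1392, 0.0875]
tool_rot: [180.0, -0.0, 31.5]
force: [0.4, -1.7, 4.2]
grip_width: 0.0002
```

Call:
servo_tool --increments '[[[0,0,-0.0015,0,0,0,-1],[0,0,-0.0015,0,0,0,-1],[0,0,-0.0015,0,0,0,-1]]]'

```text
time_s: 14.5
tool_pos: [0.5201, -0.1388, 0.089]
tool_rot: [180.0, -0.0, 31.5]
force: [0.4, -1.5, 3.3]
grip_width: 0.0006
```

Call:
servo_tool --increments '[[[0,0,-0.0015,0,0,0,-1],[0,0,-0.0015,0,0,0,-1],[0,0,-0.0015,0,0,0,-1]]]'

```text
time_s: 14.8
tool_pos: [0.5199, -0.1386, 0.0904]
tool_rot: [-180.0, -0.0, 31.5]
force: [1.3, -1.8, 1.9]
grip_width: 0.0004
```

Call:
servo_tool --increments '[[[0,0,-0.003,0,0,0,-1],[0,0,-0.003,0,0,0,-1],[0,0,-0.003,0,0,0,-1]]]'

```text
time_s: 15.1
tool_pos: [0.5193, -0.1382, 0.093]
tool_rot: [-179.9, 0.0, 31.6]
force: [0.7, 0.6, -0.5]
grip_width: 0.0005
```

The spring force falls steadily from about 5 N at 0.086 to 0 near 0.092, so the button made its full 6 mm of travel. Now rise clear and check.

Call:
servo_tool --increments '[[[0,0,-0.02,0,0,0,-1],[0,0,-0.06,0,0,0,-1],[0,0,-0.1,0,0,0,-1],[0,0.04,-0.13,0,0,0,-1],[-0.04,0.06,-0.13,0,0,0,-1],[-0.08,0.06,-0.13,0,0,0,-1],[-0.08,0.06,-0.13,0,0,0,-1],[-0.08,0.06,-0.13,0,0,0,-1],[-0.08,0.06,-0.13,0,0,0,-1]]]'

```text
time_s: 16.0
tool_pos: [0.4838, -0.2304, 0.2233]
tool_rot: [-180.0, -0.0, 31.6]
force: [1.0, 0.5, 0.7]
grip_width: 0.0008
```

```bash
python3 look.py 8;python3 - <<'E'
from cell import env
import cv2
cv2.imwrite("pics/s8.png",env.read_camera("scene")["frame"])
E
```

```text
[ 33.2   5.  -11.2  99.    0.9  76.1 -36.5] [ 0.4838 -0.2304  0.2233] [-180.    -0.    31.6] [1.  0.5 0.7]
```

View pics/l8.png

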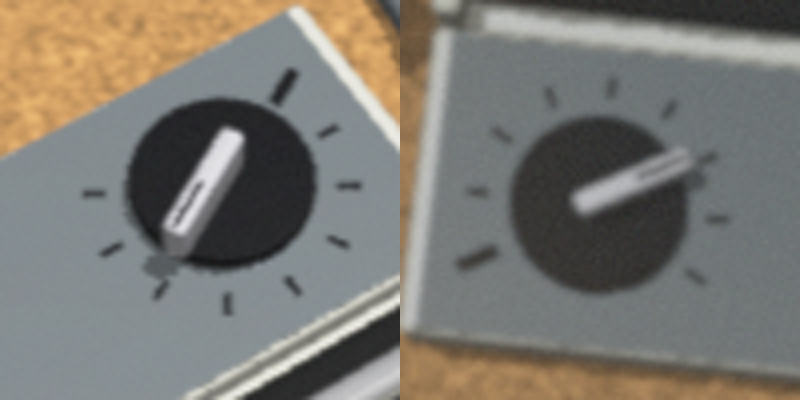

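View pics/s8.png

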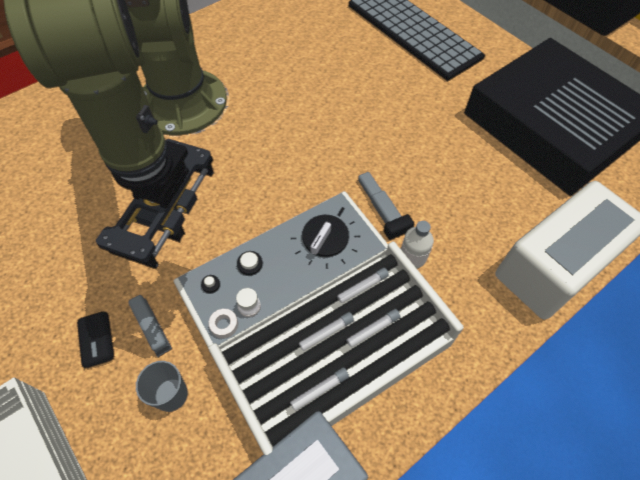

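The dial is still at speed 6. Both buttons are up (start at (248,260), stop at (209,281)), all loose things are where they were, and the arm is clear. I'm handing in.

```bash
python3 -c "
from cell import env
print(env.sign_off())"
```

```text
the job is handed in; nothing more can be done
None
```

I pushed the dial with the shut fingertips from speed 1 to speed 6, one click at a time. I then pressed the start button fully down, let go and handed the job in at about 16 s; sign-off gives no verdict.

- **Dial:** The last pictures show the rib on the sixth short mark, opposite the zero mark. I judged this by eye and did not compute the final angle. Computed angles partway read 2.01, 2.88 and 3.88 at speeds 2, 3 and 4. I put the low readings down to picking the rib tip by eye.
- **Start button:** The press reached a hard stop at z ≈ 0.086 m with about 23 N on the button, which is more than the roughly 5 N it needs. On release the spring force faded to zero by about 0.092 m, which matches the full 6 mm of travel and the button coming back up. My first move to the button was about 11 mm off to the side, and I corrected it before pressing.
- **Button height:** Contact showed the top of the button at about 0.092 m, while the cameras had put it at 0.090 m. It made no difference to the press.
- **Everything else:** In the last scene picture the stop button is up, the loose things look unmoved and the arm is clear of the mixer.

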